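Nest a beech block and hold the torch on it for a raking-light check

ROBOT

A 6-joint arm with a two-finger parallel gripper is mounted at the origin on a cart in front of the work surface, level with it; the furniture and walls round the work are solid. World frame = base frame: x ahead of the robot, y to its left, z up, the work surface at z = 0. Lengths are in mm, angles in rad, forces in N, time in s.
With the tool pointing down it reaches from about 250 to 800 mm from the base axis. Payload 8.5 kg.
Tool frame: the origin (TCP) lies at the very end of the fingers, on their centre line; the grasp point (between the pads) lies env.tcp_to_grasp behind it (env.tcp_to_grasp is the distance from the TCP to the grasp point, in mm); z points along the fingers, y is the line along which they close (so a half turn about z gives the same grasp; the last joint's range is limited). The gripper opens to 85 mm and grips with 20 to 120 N. Pads are 22 mm wide; open, the fingers measure 114 mm over their backs; the gripper's body (76 mm by 85 mm) begins 54 mm behind the grasp point. The pads swing forward as they close: fully open they stand 13 mm farther back than shut.
Start: joints at [1.236, 0.238, -0.013, 1.319, 0, 1.571], TCP at [172.488, 495.809, 231.276] pointing down, gripper open.
Joint ranges: [-2.66, 2.66], [-1.03, 1.9], [-1.14, 1.46], [-1.82, 2.27], [-1.45, 1.34], [-3.14, 3.14]. Speed limits (rad/s): [2.22, 2.22, 2.79, 3.14, 3.14, 3.14].

INTERFACE

Orientations are given as a unit quaternion [w, x, y, z].
In Python, from station import telemetry, camera, get_calibration, hand_in, search_frame, silhouettes, place_of, env gives the robot as it stands.
- The arm moves only by the tool carry_out, never from a script. Its argument "deltas" is one flat list of numbers, 6 for each row, row after row: the shift along the tool's x, y, z in units of 50 mm (1.0 is 50 mm), then the turn, a rotation vector about the tool's x, y, z in degrees. A call has 1 to 5 rows; each row shifts and turns the commanded pose from where the row before left it, along the tool's axes as they then stand; what a row does not reach is not made up. A row lasts 1/8 s, in which the tool goes at most 62.5 mm and 10.7 degrees, less where a joint would pass 70% of its speed; a pose out of reach is approached as far as the arm can. A call is refused whole if a number of a shift passes 1 or a number of a turn 10.7, either way. A call with a gripper value outside its range is refused whole. "grip" is the opening, from 0 (shut) to 1 (fully open), set as the call begins (left out, the last holds). The fingers move at their own pace and stop on an object; "force" is the grip in N (left out, the last holds). Time passes only in rows, so rows that do not move let the fingers close. It gives the time, the measured TCP pose, the force, the opening and the grip force at its end, in the units of the state.
- telemetry.state(): the state, without advancing time (a new reading comes with each control period).
- camera(name): name is "scene" or "top" or "wrist"; returns the picture (420x560x3 uint8, blue, green, red); there is no depth.
- get_calibration(name): a dict with "fx", "fy", "cx", "cy" (pixels), "eye" and "rotation" of the camera in the world; the wrist camera has in their place "T_tool_cam" (4x4, takes a point from camera to tool coordinates, whose origin is the TCP and whose axes are the flange's). Camera axes: x right, y up, looking along -z (the intrinsics and any distortion apply to the point x, -y, -z); pixel columns grow to the right and rows downward; lengths in mm; the calibration is good to about 2 mm. The wrist camera is an equidistant fisheye: a pixel r from the principal point sees the ray r / f radians off the axis. A picture is of the moment at which its call begins: read the wrist's pose just before it. get_calibration takes no time and is no camera call.
- hand_in(): hands the job in; it is judged then, once.
Trained networks look in the newest picture that a camera, given by its name, has taken for a name from the list of things; names that differ only in an ending like _2 or _b are one class to them, and where a whole thing is asked for, a point or a joint stands for the part that bears it (a point fixed in the world has none). Each returns a list of dicts, best first, with "p" (0 to 1); they miss things now and then, are a little off and sometimes report something else, mostly with a low value. They report only what shows in the picture. A call takes as long as a camera call.
- search_frame(camera, name): "xyz" ([x, y, z] in mm, in world coordinates, good to about 4 mm: the middle of the surface that is visible of it).
- silhouettes(camera, name): "region" (420x560 bool, what is visible of it).
- place_of(camera, name): "xyz" ([x, y, z] in mm, in world coordinates, good to about 4 mm: a listed point, or the origin of a listed thing).
The state is a dict: "t": time; "joint_positions": joint angles; "joint_velocities": joint speeds; "joint_efforts": joint torques, N m; "position": TCP position; "tcp_rot": TCP orientation; "contact_force": force on the tool from outside, world axes, zero at the start; "moment": the same for the moment, N m; "width": finger opening in mm; "grip_force": force on a finger pad.
Only numpy, scipy, OpenCV 4.12 (cv2) and the standard library are available. Lean on these libraries where they do the work, as an engineer would, in place of code of your own. Each camera call takes 0.05 s, during which the arm holds its last target. There are 200 camera calls.

TASK

I want to look for sanding scratches: lay the bare beech block flat and square in the pocket of the sanding nest and let go of it, then draw the torch out of its charging stand and turn it so that it shines down at the middle of the block's top with the lens about 10 cm from it and the torch at a low slant, about 30 degrees from level. Finish while still holding the torch there in the air, still and clear of block, nest and stand, and leave the cork sander, the tape measure and the oil tin where they are.

Things in the scene. Friction and masses are not known exactly. Their poses are not given: they have to be found in the camera images.
- beech_block: plain pale beech block, 52 (x) x 110 (y) x 42 (z) mm, 0.12 to 0.21 kg, lying loose on the bench with its long side roughly crosswise to the robot; origin at the centre of its underside, z up. Half-turned end for end it is the same block. It lies near the front of the bench, to the left or to the right of the cork sander.
- block_top (a point): the middle of the beech block's top face, 42 mm above the block's origin
- nest: sanding nest: fixed pale wooden board 108 (x) x 208 (y) x 27 (z) mm, origin under its centre, bolted down by two black knobs (29 mm across, 17 mm high) on its top at y = +-84 mm. Pocket in its middle 55 (x) x 113 (y) x 15 mm deep, 2 mm bevel: 1.5 mm play each side for the block, whose long side goes along y and which then stands 27 mm proud. Left or right of the middle, stand opposite.
- pocket (a point): centre of the pocket's floor, 12 mm above the bench, axes as the nest's; the block's origin belongs here
- stand: black charging stand for the torch, fixed; foot 115 (x) x 86 (y) x 12 mm, and on it a 54 mm square column with a round well of 31 mm that leans 25 degrees from upright towards the stand's own -x (towards the robot when its yaw is 0), highest corner about 80 mm above the bench. Origin at the centre of the foot's underside. The well's axis (outwards) is (-0.423, 0, 0.906) in the stand's frame.
- well_mouth (a point): centre of the well's mouth, 68 mm above the bench, axes as the stand's; the well goes down 50 mm from here along its leaning axis, so the torch comes free after 50 mm of straight pull along that axis
- torch: straight silver pocket torch with a black sleeve, an orange ring and orange tail button, a cylinder 28 mm across and 130 mm long, 0.1 to 0.2 kg, loose in the well, lens down, with about 80 mm of its tail end standing out. Origin at the centre of the lens; its z axis runs along the torch from lens to tail, so it shines along -z. The straight 28 mm barrel reaches 118 mm from the lens, then a 25 mm cap.
- cork_sander: loose bystander: cork sanding block, 63 x 115 x 34 mm, wider and lower than the beech block, dark mottled brown sides, gritty pale paper on top; origin at the centre of its underside; leave it alone
- tape_measure: loose bystander: yellow tape measure 37 x 72 x 64 mm, standing far to the left; origin under its centre; leave it alone
- oil_tin: loose bystander: yellow tin 68 mm across, 99 mm high, standing far to the right; origin under its centre; leave it alone

How it is judged:
By the outcome, as a careful person would: the job done as asked, in the order asked, and still so for the second after the job is handed in, while the arm keeps its last pose, push and grip.
It also fails if it takes over 54 s, if anything falls off the work surface, if the arm or the gripper's body presses on something with over 40 N, if the wrist force passes 120 N, or if a joint passes its speed limit or range.

## Working session

There is one attempt and no reset: what is moved stays moved. The work goes in short steps, Python scripts to look and compute and a tool call to move; the robot and the scene stay as the last step left them, time stands still between calls to the robot, and variables do not carry over. Pictures are saved under pics/ and viewed, at most 10 in all, crops included, and the job is handed in when it is done.

Besides the shell and the picture viewer there is one more tool, called as name(argument=value, ...), one argument or row to a line, values as JSON. carry_out: Moves the arm, as the interface text tells. Its arguments: {"type":"object","properties":{"deltas":{"type":"array","items":{"type":"number"}},"grip":{"type":"number"},"force":{"type":"number"}},"required":["deltas"]}

```bash
ls; mkdir -p pics; cat > m0.py <<'E'
import cv2,numpy as np
from station import *
s=telemetry.state();print({k:np.round(v,3).tolist() for k,v in s.items()},env.tcp_to_grasp)
for c in("scene","top"):
    im=camera(c);cv2.imwrite(f"pics/{c}0.png",im)
    k=get_calibration(c);print(c,{a:np.round(b,3).tolist() for a,b in k.items()})
    for n in("beech_block","nest","pocket","stand","well_mouth","torch","cork_sander","tape_measure","oil_tin"):
        print(n,[(round(d["p"],2),np.round(d["xyz"]).tolist()) for d in place_of(c,n)][:2])
k=get_calibration("wrist");print({a:np.round(b,3).tolist() for a,b in k.items()})
E
python3 m0.py; python3 -c "
import cv2,numpy as np
"
```

```text
pics
{'t': 0.0, 'joint_positions': [1.236, 0.239, -0.014, 1.319, -0.0, 1.571], 'joint_velocities': [-0.0, 0.0, 0.0, -0.0, -0.001, 0.001], 'joint_efforts': [-0.002, -53.878, 34.644, 0.019, 0.0, 0.0], 'position': [172.366, 495.436, 230.686], 'tcp_rot': [-0.0, 0.167, 0.986, -0.001], 'contact_force': [-0.265, -0.119, 0.542], 'moment': [-0.001, -0.005, -0.003], 'grip_force': 0.0, 'width': 85.492} 18.700000000000003
scene {'fx': 503.588, 'fy': 503.588, 'cx': 277.398, 'cy': 213.283, 'eye': [-305.177, -782.055, 732.414], 'rotation': [0.78, 0.46, -0.206, -0.371]}
beech_block [(0.62, [454.0, -125.0, -2.0])]
nest [(0.87, [621.0, 148.0, 0.0]), (0.53, [622.0, 145.0, 15.0])]
pocket [(0.92, [620.0, 148.0, 14.0]), (0.41, [466.0, 87.0, -4.0])]
stand [(0.63, [657.0, -213.0, 5.0])]
well_mouth [(0.6, [627.0, -218.0, 65.0]), (0.31, [461.0, 374.0, -4.0])]
torch [(0.82, [655.0, -209.0, 22.0])]
cork_sander [(0.92, [466.0, 86.0, -1.0]), (0.47, [460.0, 375.0, -4.0])]
tape_measure [(0.79, [461.0, 374.0, -1.0])]
oil_tin [(0.64, [656.0, -430.0, 2.0])]
top {'fx': 445.692, 'fy': 445.692, 'cx': 279.991, 'cy': 209.433, 'eye': [347.133, -18.622, 1312.904], 'rotation': [-0.7, -0.057, 0.062, 0.709]}
beech_block [(0.8, [454.0, -123.0, -1.0])]
nest [(0.8, [621.0, 144.0, 3.0])]
pocket [(0.63, [615.0, 150.0, 9.0]), (0.59, [617.0, 146.0, 3.0])]
stand [(0.71, [655.0, -215.0, 3.0]), (0.63, [648.0, -214.0, 22.0])]
well_mouth [(0.89, [632.0, -220.0, 68.0])]
torch [(0.76, [649.0, -213.0, 24.0])]
cork_sander [(0.59, [460.0, 87.0, 1.0])]
tape_measure [(0.84, [462.0, 372.0, -3.0])]
oil_tin [(0.88, [660.0, -432.0, 0.0])]
{'fx': 325.192, 'fy': 325.192, 'cx': 275.928, 'cy': 212.114, 'T_tool_cam': [[-0.0, 0.96, 0.281, 72.05], [1.0, 0.0, 0.0, -0.134], [0.0, 0.281, -0.96, -144.215], [0.0, 0.0, 0.0, 1.0]]}
```

View pics/top0.png

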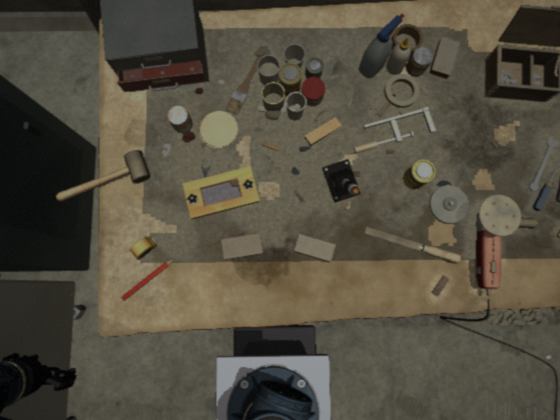

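View pics/scene0.png

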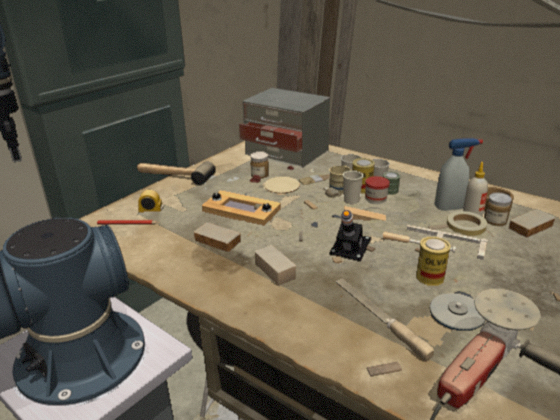

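The top view shows the nest at (221,192), the beech block at (315,248), the sander at (242,246), and the stand at (341,180) with the torch tail at (353,187). The scene view agrees. Next I need the yaws.

```bash
cat > h.py <<'E'
import cv2,numpy as np
from scipy.spatial.transform import Rotation as R
from station import *
def Q(q): return R.from_quat([q[1],q[2],q[3],q[0]])
def pose(s=None):
    s=s or telemetry.state(); return np.array(s["position"]),Q(s["tcp_rot"])
def cam(c,st=None):
    k=get_calibration(c)
    if c=="wrist":
        p,r=pose(st);T=np.array(k["T_tool_cam"]);return k,p+r.apply(T[:3,3]),r.as_matrix()@T[:3,:3]
    return k,np.array(k["eye"]),Q(k["rotation"]).as_matrix()
def rays(c,px,st=None):
    k,e,M=cam(c,st);px=np.atleast_2d(px).astype(float)
    u=(px[:,0]-k["cx"])/k["fx"];v=(px[:,1]-k["cy"])/k["fy"]
    if c=="wrist":
        r=np.hypot(u,v)+1e-9;d=np.c_[u/r*np.sin(r),-v/r*np.sin(r),-np.cos(r)]
    else: d=np.c_[u,-v,-np.ones_like(u)]
    return e,d@M.T
def plane(c,px,z,st=None):
    e,d=rays(c,px,st);return e+d*((z-e[2])/d[:,2])[:,None]
def proj(c,P,st=None):
    k,e,M=cam(c,st);q=(np.atleast_2d(P)-e)@M
    x,y,z=q[:,0],-q[:,1],-q[:,2]
    if c=="wrist":
        h=np.hypot(x,y)+1e-9;t=np.arctan2(h,z);return np.c_[k["cx"]+k["fx"]*t*x/h,k["cy"]+k["fy"]*t*y/h]
    return np.c_[k["cx"]+k["fx"]*x/z,k["cy"]+k["fy"]*y/z]
def rect(c,n,z,st=None):
    o=[]
    for d in silhouettes(c,n)[:2]:
        m=d["region"].astype(np.uint8);cs,_=cv2.findContours(m,cv2.RETR_EXTERNAL,cv2.CHAIN_APPROX_NONE)
        a=max(cs,key=cv2.contourArea)[:,0]
        w=plane(c,a,z,st)[:,:2].astype(np.float32);b=cv2.boxPoints(cv2.minAreaRect(w))
        e1,e2=b[1]-b[0],b[2]-b[1];L=e1 if np.hypot(*e1)>np.hypot(*e2) else e2
        o.append((round(d["p"],2),b.mean(0).round(1).tolist(),sorted([round(float(np.hypot(*e1)),1),round(float(np.hypot(*e2)),1)]),"long-axis deg from y",round((np.degrees(np.arctan2(-L[0],L[1]))+90)%180-90,1)))
    return o
E
cat > m1.py <<'E'
from h import *
camera("top")
for n,z in(("beech_block",42),("nest",27),("stand",12),("cork_sander",34)): print(n,rect("top",n,z))
print(rect("top","beech_block",42)) if 0 else 0
m=silhouettes("top","torch")
for d in m[:2]:
    v,u=np.nonzero(d["region"]);print("torch",d["p"],len(u),u.min(),u.max(),v.min(),v.max())
k=camera("top");cv2.imwrite("pics/crop.png",cv2.resize(k[150:270,170:380],None,fx=3.8,fy=3.8,interpolation=cv2.INTER_CUBIC))
E
python3 m1.py
```

```text
beech_block [(0.81, [451.70001220703125, -125.0999984741211], [53.9, 109.1], 'long-axis deg from y', np.float32(-17.9))]
nest [(0.72, [619.0, 146.8000030517578], [114.5, 211.5], 'long-axis deg from y', np.float32(14.2)), (0.34, [664.5, -441.5], [68.7, 109.4], 'long-axis deg from y', np.float32(43.8))]
stand [(0.95, [654.0999755859375, -211.0], [84.4, 112.6], 'long-axis deg from y', np.float32(-73.6)), (0.74, [454.20001220703125, -127.0], [55.0, 113.2], 'long-axis deg from y', np.float32(-17.5))]
cork_sander [(0.95, [459.1000061035156, 82.9000015258789], [66.7, 115.8], 'long-axis deg from y', np.float32(8.9)), (0.66, [618.5999755859375, 145.1999969482422], [117.0, 209.6], 'long-axis deg from y', np.float32(14.0))]
torch 0.64 189 341 358 179 194
```

View pics/crop.png

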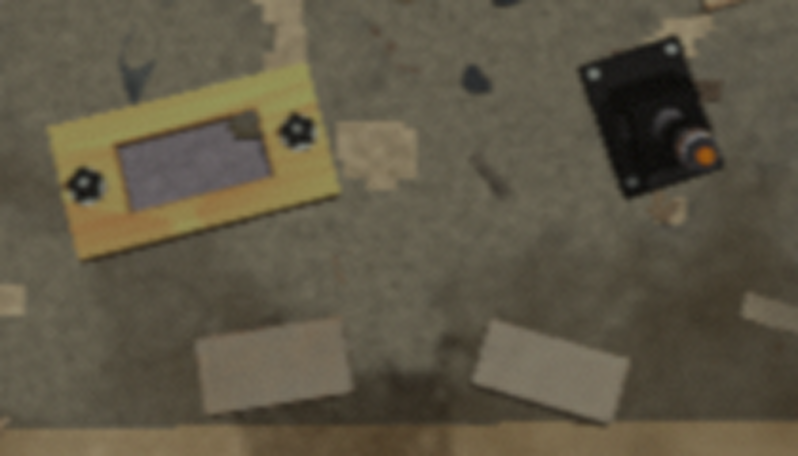

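```bash
cat > plan.py <<'E'
from h import *
def ori(az,tilt=0,tiltaz=0):
    "tool down with y at azimuth az; then leant by tilt so that the tool's back leans to azimuth tiltaz (deg)"
    a=np.radians(az);z=np.array([0,0,-1.]);y=np.array([np.cos(a),np.sin(a),0]);r=R.from_matrix(np.c_[np.cross(y,z),y,z])
    t=np.radians(tiltaz);return R.from_rotvec(np.radians(tilt)*np.cross([0,0,1],[np.cos(t),np.sin(t),0]))*r
def plan(p1,r1,n,start=None):
    p,r=start or pose();p1=np.array(p1,float)
    w=(r.inv()*r1).as_rotvec(degrees=True)/n
    w=np.round(w,1);d=(p1-p)/n
    for i in range(n):
        q=np.round(r.inv().apply(p+0*d+( p1-p)/(n-i)-p)/50,3)
        if i%5==0: print("call:")
        print(", ".join(f"{v:g}" for v in [*q,*w]))
        p=p+r.apply(q*50);r=r*R.from_rotvec(w,degrees=True)
    e=(r.inv()*r1).as_rotvec(degrees=True);print("end",p.round(1),"residual deg",e.round(2));return p,r
E
python3 -c "
from plan import *
plan([452,-124,150],ori(-17.9),15)"
```

```text
call:
-0.624, -0.658, 0.108, -0, 0, 5.9
-0.688, -0.59, 0.108, -0, 0, 5.9
-0.745, -0.517, 0.109, -0, 0, 5.9
-0.794, -0.437, 0.108, -0, 0, 5.9
-0.835, -0.353, 0.109, -0, 0, 5.9
call:
-0.867, -0.266, 0.108, -0, 0, 5.9
-0.889, -0.175, 0.109, -0, 0, 5.9
-0.903, -0.083, 0.108, -0, 0, 5.9
-0.906, 0.01, 0.109, -0, 0, 5.9
-0.901, 0.103, 0.108, -0, 0, 5.9
call:
-0.885, 0.196, 0.109, -0, 0, 5.9
-0.86, 0.285, 0.108, -0, 0, 5.9
-0.827, 0.372, 0.109, -0, 0, 5.9
-0.784, 0.456, 0.108, -0, 0, 5.9
-0.733, 0.534, 0.109, -0, 0, 5.9
end [ 452. -124.  150.] residual deg [-0.    0.01  0.22]
```

carry_out(
  deltas=[-0.62, -0.66, 0.11, 0, 0, 5.9, -0.69, -0.59, 0.11, 0, 0, 5.9, -0.75, -0.52, 0.11, 0, 0, 5.9, -0.79, -0.44, 0.11, 0, 0, 5.9, -0.84, -0.35, 0.11, 0, 0, 5.9],
  grip=1,
)

```text
t: 1.98
position: [266.1, 287.6, 203.8]
tcp_rot: [0.0, 0.414, 0.91, 0.0]
contact_force: [1.0, -0.5, 0.9]
width: 85.5
grip_force: 0.0
```

carry_out(
  deltas=[-0.87, -0.27, 0.11, 0, 0, 5.9, -0.89, -0.18, 0.11, 0, 0, 5.9, -0.9, -0.08, 0.11, 0, 0, 5.9, -0.91, 0.01, 0.11, 0, 0, 5.9, -0.9, 0.1, 0.11, 0, 0, 5.9],
)

```text
t: 2.6
position: [359.2, 80.4, 176.4]
tcp_rot: [0.0, 0.632, 0.775, 0.0]
contact_force: [1.9, 1.1, 0.1]
width: 85.6
grip_force: 0.0
```

carry_out(
  deltas=[-0.88, 0.2, 0.11, 0, 0, 5.9, -0.86, 0.28, 0.11, 0, 0, 5.9, -0.83, 0.37, 0.11, 0, 0, 5.9, -0.78, 0.46, 0.11, 0, 0, 5.9, -0.73, 0.53, 0.11, 0, 0, 5.9],
)

```text
t: 3.22
position: [452.2, -125.9, 148.8]
tcp_rot: [0.0, 0.808, 0.589, 0.0]
contact_force: [0.0, -0.1, -0.1]
width: 85.6
grip_force: 0.0
```

carry_out(
  deltas=[0, 0, 0, 0, 0, 0, 0, 0, 0, 0, 0, 0],
)

```text
t: 3.48
position: [451.2, -124.1, 148.7]
tcp_rot: [-0.0, 0.807, 0.59, -0.0]
contact_force: [-0.3, 0.0, 1.1]
width: 85.3
grip_force: 0.0
```

```bash
cat > mw.py <<'E'
import sys
from plan import *
st=telemetry.state();p,r=pose(st);print(p.round(1),"y az",np.degrees(np.arctan2(*r.as_matrix()[1::-1,1])).round(2),"z",r.as_matrix()[:,2].round(3),"j",np.round(st["joint_positions"],2),"F",np.round(st["contact_force"],1),round(st["width"],1),st["grip_force"],round(st["t"],2))
n=sys.argv[1] if len(sys.argv)>1 else ""
if n:
    im=camera("wrist");cv2.imwrite(f"pics/{sys.argv[3]}.png",im)
    print(rect("wrist",n,float(sys.argv[2]),st))
    print([(round(d["p"],2),np.round(d["xyz"],1).tolist()) for d in place_of("wrist",n)][:2])
E
python3 mw.py beech_block 42 w1
```

```text
[ 451.2 -124.1  148.7] y az -17.67 z [-0.001  0.    -1.   ] j [-0.27  0.19 -0.3   1.08  0.    1.61] F [-0.3  0.   1.1] 85.3 0.0 3.48
[(0.88, [452.5, -122.0], [51.3, 111.2], 'long-axis deg from y', np.float32(-17.3)), (0.26, [641.4000244140625, -215.60000610351562], [104.3, 129.4], 'long-axis deg from y', np.float32(16.9))]
[(0.92, [454.8, -119.7, -4.5])]
```

View pics/w1.png

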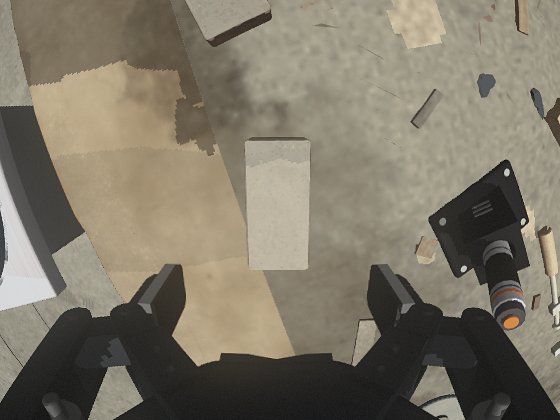

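The block lies at (246–310, 140–270), between the open fingers and aligned with them. Fitted size is 51x111 mm, which matches. Descending to grasp.

carry_out(
  deltas=[0.03, 0.02, 0.66, 0, 0, -0.4, 0, 0, 0.66, 0, 0, 0, 0, 0, 0.66, 0, 0, 0, 0, 0, 0.4, 0, 0, 0, 0, 0, 0.27, 0, 0, 0],
)

```text
t: 4.25
position: [452.7, -122.4, 15.8]
tcp_rot: [-0.0, 0.805, 0.593, -0.0]
contact_force: [0.2, 0.3, 0.8]
width: 85.3
grip_force: 0.0
```

carry_out(
  deltas=[0, 0, 0, 0, 0, 0, 0, 0, 0, 0, 0, 0, 0, 0, 0, 0, 0, 0, 0, 0, 0, 0, 0, 0, 0, 0, 0, 0, 0, 0],
  grip=0,
  force=50,
)

```text
t: 4.88
position: [453.8, -123.3, 17.3]
tcp_rot: [0.001, 0.805, 0.593, 0.001]
contact_force: [-1.0, 1.2, 7.6]
width: 50.7
grip_force: 53.3
```

carry_out(
  deltas=[0, 0, 0, 0, 0, 0, 0, 0, 0, 0, 0, 0, 0, 0, 0, 0, 0, 0],
)

```text
t: 5.25
position: [453.8, -123.3, 17.3]
tcp_rot: [0.001, 0.805, 0.593, 0.001]
contact_force: [-0.8, 0.3, 7.7]
width: 51.1
grip_force: 53.3
```

```bash
python3 -c "
from plan import *
p,r=pose();print(p)
s=plan([453.8,-123.3,117],r,3)
plan([619,147,140],ori(14),10,s)"
```

```text
[ 453.78834626 -123.28322469   17.31619595]
call:
0, 0.001, -0.665, 0, 0, 0
0, 0.001, -0.664, 0, 0, 0
0, 0.002, -0.665, 0, 0, 0
end [ 453.8 -123.3  117. ] residual deg [0. 0. 0.]
call:
0.614, 0.155, -0.046, 0, 0, -3.1
0.605, 0.188, -0.045, 0, 0, -3.1
0.594, 0.22, -0.046, 0, 0, -3.1
0.581, 0.252, -0.045, 0, 0, -3.1
0.567, 0.283, -0.046, 0, 0, -3.1
call:
0.551, 0.314, -0.045, 0, 0, -3.1
0.533, 0.343, -0.046, 0, 0, -3.1
0.513, 0.371, -0.045, 0, 0, -3.1
0.493, 0.399, -0.046, 0, 0, -3.1
0.47, 0.425, -0.045, 0, 0, -3.1
end [619. 147. 140.] residual deg [ 0.09  0.04 -0.28]
```

carry_out(
  deltas=[0, 0, -0.3, 0, 0, 0, 0, 0, -0.6, 0, 0, 0, 0, 0, -0.6, 0, 0, 0, 0, 0, -0.5, 0, 0, 0],
)

```text
t: 5.75
position: [453.2, -123.3, 117.8]
tcp_rot: [0.0, 0.805, 0.593, 0.0]
contact_force: [1.5, 0.4, -3.0]
width: 51.0
grip_force: 52.9
```

carry_out(
  deltas=[0.61, 0.16, -0.05, 0, 0, -3.1, 0.6, 0.19, -0.05, 0, 0, -3.1, 0.59, 0.22, -0.05, 0, 0, -3.1, 0.58, 0.25, -0.05, 0, 0, -3.1, 0.57, 0.28, -0.05, 0, 0, -3.1],
)

```text
t: 6.38
position: [536.0, 12.2, 129.2]
tcp_rot: [0.0, 0.717, 0.697, 0.0]
contact_force: [0.0, -0.8, -1.9]
width: 51.1
grip_force: 52.9
```

carry_out(
  deltas=[0.55, 0.31, -0.05, 0, 0, -3.1, 0.53, 0.34, -0.05, 0, 0, -3.1, 0.51, 0.37, -0.05, 0, 0, -3.1, 0.49, 0.4, -0.05, 0, 0, -3.1, 0.47, 0.42, -0.05, 0, 0, -3.1],
)

```text
t: 7.0
position: [618.1, 146.7, 141.5]
tcp_rot: [0.0, 0.617, 0.787, -0.0]
contact_force: [0.1, -0.3, -1.3]
width: 50.8
grip_force: 52.9
```

carry_out(
  deltas=[0, 0, 0, 0, 0, 0, 0, 0, 0, 0, 0, 0],
)

```text
t: 7.25
position: [617.2, 145.5, 141.1]
tcp_rot: [-0.0, 0.618, 0.786, -0.001]
contact_force: [-0.0, -0.5, -2.0]
width: 51.3
grip_force: 53.0
```

```bash
python3 mw.py nest 27 w2; python3 -c "
from h import *
st=telemetry.state();p,_=pose(st)
print(rect('wrist','beech_block',p[2]-17+42,st)); print(rect('top','nest',27) if 0 else '')
"
```

```text
[617.2 145.5 141.1] y az 13.69 z [-0.001 -0.001 -1.   ] j [ 0.23  0.46  0.09  1.2  -0.    1.56] F [-0.  -0.5 -2. ] 51.3 52.957815527915955 7.25
[(0.7, [612.5999755859375, 177.6999969482422], [109.9, 149.7], 'long-axis deg from y', np.float32(13.9))]
[]
[(0.93, [613.7999877929688, 156.39999389648438], [51.8, 95.2], 'long-axis deg from y', np.float32(13.3))]
```

View pics/w2.png

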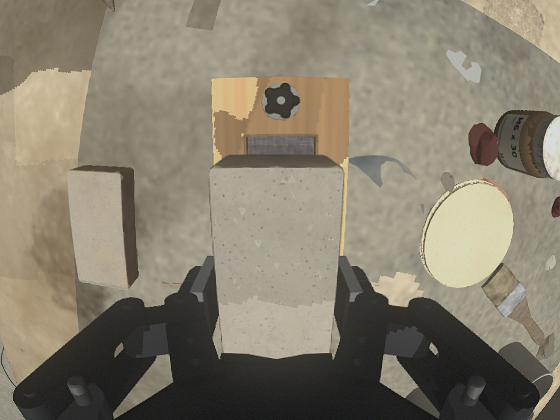

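The held block fills (212–341, 157–360). The nest's +y end shows corners at (211,79) and (349,77), the knob at (281,100), and the pocket's end edge at (247–317, 135). I'll fit the nest and the block's +y end from these edges with sub-pixel line fits.

```bash
cat > m3.py <<'E'
from h import *
st=telemetry.state();p,r=pose(st)
yaw=np.arctan2(*r.as_matrix()[1::-1,1]);ax=np.array([np.cos(yaw),np.sin(yaw)]);ay=np.array([-ax[1],ax[0]])
def loc(px,z): w=plane("wrist",px,z,st)[:,:2]-p[:2];return np.round(np.c_[w@ax,w@ay],1).tolist()
print("nest far corners",loc([[211,79],[349,77]],27))
print("knob top c",loc([[281,100]],44), "knob base",loc([[281,100]],27))
print("pocket end corners",loc([[247,136],[317,135]],27))
zt=p[2]-17.3+42
print("block top +y corners",loc([[212,168],[341,168]],zt),"bottom",loc([[222,156],[334,156]],zt-42))
im=cv2.imread("pics/w2.png");cv2.imwrite("pics/w2c.png",cv2.resize(im[65:185,195:365],None,fx=4.7,fy=4.7,interpolation=cv2.INTER_CUBIC))
E
python3 m3.py
```

```text
nest far corners [[-52.0, 105.4], [57.2, 107.5]]
knob top c [[3.0, 86.2]] knob base [[3.3, 87.2]]
pocket end corners [[-23.6, 58.7], [31.9, 59.6]]
block top +y corners [[-24.6, 53.9], [23.8, 53.9]] bottom [[-27.7, 53.7], [28.5, 53.7]]
```

View pics/w2c.png

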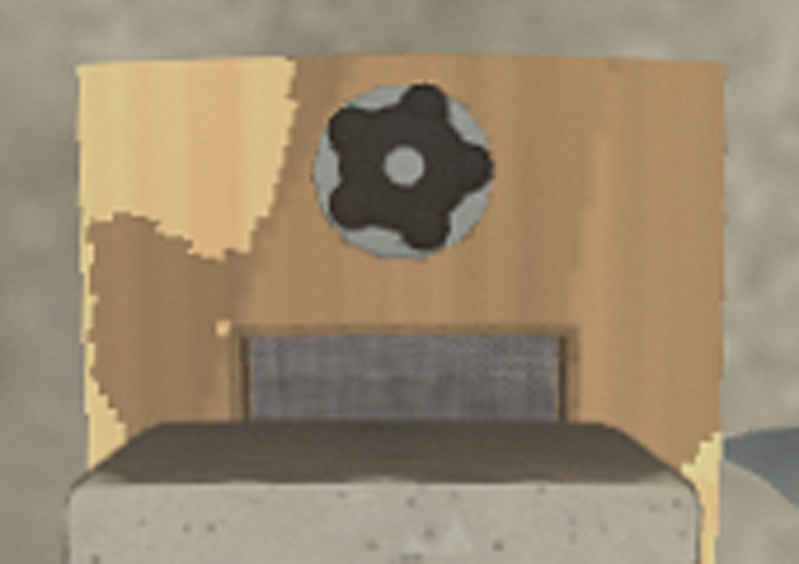

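```bash
cat >> m3.py <<'E'
c=lambda L:[[195+x/4.7,65+y/4.7] for x,y in np.array(L)]
print("---")
print("nest",loc(c([[78,66],[725,66]]),27),"knob",loc(c([[405,166]]),44),loc(c([[404,171]]),27))
print("pocket outer bevel",loc(c([[235,326],[577,326]]),27),"inner",loc(c([[243,334],[568,334]]),25))
print("floor",loc(c([[248,337],[559,337]]),12))
print("block top",loc(c([[70,484],[697,484]]),zt),loc(c([[68,550],[697,550]]),zt),"bottom",loc(c([[155,424],[610,424]]),zt-42))
E
python3 m3.py | sed 1,/---/d
```

```text
nest [[-51.5, 105.4], [57.4, 105.8]] knob [[3.1, 85.9]] [[3.2, 86.1]]
pocket outer bevel [[-25.2, 60.0], [32.5, 60.2]] inner [[-24.0, 58.5], [31.2, 58.7]]
floor [[-24.3, 57.3], [31.2, 57.4]]
block top [[-25.4, 53.9], [24.7, 53.9]] [[-25.8, 48.6], [24.9, 48.6]] bottom [[-24.7, 54.1], [23.8, 54.1]]
```

carry_out(
  deltas=[0.05, 0.08, 0.5, 0, 0, -0.2, 0, 0, 0.5, 0, 0, 0, 0, 0, 0.5, 0, 0, 0, 0, 0, 0.3, 0, 0, 0, 0, 0, 0, 0, 0, 0],
)

```text
t: 8.07
position: [620.3, 148.8, 50.5]
tcp_rot: [-0.001, 0.616, 0.787, -0.001]
contact_force: [-0.2, 0.9, -1.9]
width: 51.1
grip_force: 53.0
```

carry_out(
  deltas=[0, 0, 0, 0, 0, 0, 0, 0, 0, 0, 0, 0],
)

```text
t: 8.32
position: [621.7, 149.4, 52.4]
tcp_rot: [0.001, 0.616, 0.788, 0.001]
contact_force: [0.1, -0.7, -1.7]
width: 51.2
grip_force: 53.0
```

```bash
python3 mw.py nest 27 w3; python3 -c "
import cv2
im=cv2.imread('pics/w3.png');cv2.imwrite('pics/w3c.png',cv2.resize(im[60:210,185:375],None,fx=4,fy=4,interpolation=cv2.INTER_CUBIC))"
```

```text
[621.7 149.4  52.4] y az 13.91 z [ 0.002  0.    -1.   ] j [ 0.24  0.53 -0.03  1.01 -0.    1.56] F [ 0.1 -0.7 -1.7] 51.2 52.967628836631775 8.32
[(0.97, [609.2999877929688, 190.1999969482422], [109.5, 123.6], 'long-axis deg from y', np.float32(14.1))]
[]
```

View pics/w3c.png

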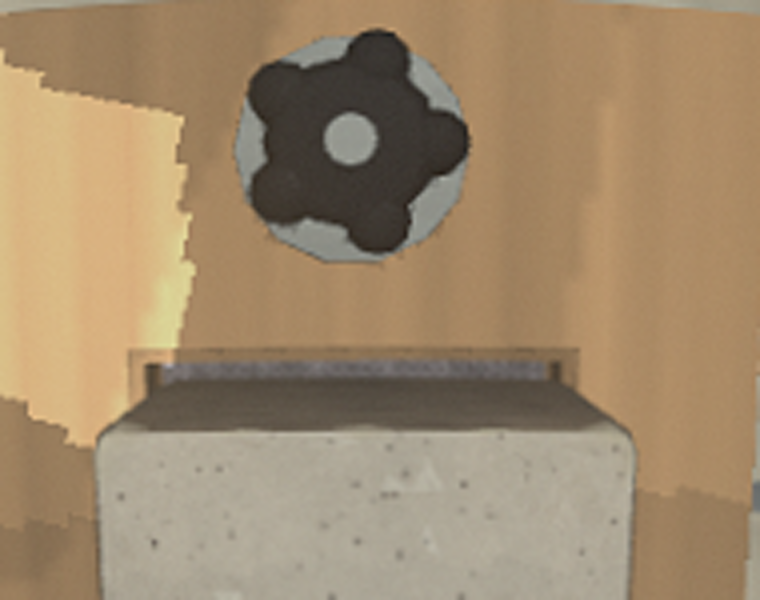

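The crop shows the pocket's bevel at (129–579, 349), the block's bottom edge at row 378, and its top corners at (97/633, 432–440). The block is nearly over the pocket.

```bash
cat > m4.py <<'E'
from h import *
st=telemetry.state();p,r=pose(st)
yaw=np.arctan2(*r.as_matrix()[1::-1,1]);ax=np.array([np.cos(yaw),np.sin(yaw)]);ay=np.array([-ax[1],ax[0]])
def loc(L,z): w=plane("wrist",np.array(L)/4+[185,60],z,st)[:,:2]-p[:2];return np.round(np.c_[w@ax,w@ay],1).tolist()
zt=p[2]-17.3+42
print("outer",loc([[129,349],[579,349]],27),"inner",loc([[147,361],[562,361]],25),"floor",loc([[160,363],[548,363]],12))
print("knob",loc([[350,138]],44),loc([[351,149]],27))
print("block top",loc([[97,432],[633,432]],zt),loc([[102,590],[633,590]],zt),"bottom",loc([[155,378],[568,378]],zt-42))
E
python3 m4.py
```

```text
outer [[-31.4, 57.6], [27.5, 57.5]] inner [[-29.4, 55.7], [25.6, 55.7]] floor [[-29.7, 54.2], [25.6, 54.1]]
knob [[-2.2, 83.4]] [[-2.3, 83.2]]
block top [[-25.7, 53.9], [24.6, 53.9]] [[-26.0, 38.5], [25.4, 38.5]] bottom [[-26.8, 54.5], [24.9, 54.4]]
```

carry_out(
  deltas=[0, -0.03, 0.04, 0, 0, -0.2, 0, 0, 0.08, 0, 0, 0, 0, 0, 0.08, 0, 0, 0, 0, 0, 0.05, 0, 0, 0, 0, 0, 0, 0, 0, 0],
)

```text
t: 9.1
position: [619.4, 148.9, 38.4]
tcp_rot: [-0.0, 0.615, 0.789, -0.0]
contact_force: [1.1, 0.6, -1.8]
width: 50.9
grip_force: 53.0
```

```bash
python3 mw.py
```

```text
[619.4 148.9  38.4] y az 14.12 z [-0.001 -0.    -1.   ] j [ 0.24  0.54 -0.05  0.98 -0.    1.56] F [ 1.1  0.6 -1.8] 50.9 52.96736419200897 9.1
```

carry_out(
  deltas=[0, 0, 0.08, 0, 0, 0, 0, 0, 0.06, 0, 0, 0, 0, 0, 0.04, 0, 0, 0, 0, 0, 0, 0, 0, 0],
)

```text
t: 9.6
position: [619.5, 148.9, 29.7]
tcp_rot: [-0.0, 0.615, 0.789, -0.0]
contact_force: [0.9, 0.1, -1.8]
width: 50.9
grip_force: 53.0
```

```bash
python3 mw.py
```

```text
[619.5 148.9  29.7] y az 14.12 z [-0. -0. -1.] j [ 0.24  0.55 -0.06  0.96 -0.    1.56] F [ 0.9  0.1 -1.8] 50.9 52.96348035335541 9.6
```

carry_out(
  deltas=[0, 0, 0.02, 0, 0, 0, 0, 0, 0.02, 0, 0, 0, 0, 0, 0, 0, 0, 0],
)

```text
t: 9.98
position: [619.7, 149.0, 29.4]
tcp_rot: [0.0, 0.615, 0.789, 0.0]
contact_force: [-4.6, -0.3, 12.4]
width: 51.1
grip_force: 54.7
```

Contact with the floor at about 14 N at the expected height (29.4). Releasing and rising.

carry_out(
  deltas=[0, 0, -0.02, 0, 0, 0, 0, 0, 0, 0, 0, 0, 0, 0, 0, 0, 0, 0, 0, 0, 0, 0, 0, 0],
  grip=1,
)

```text
t: 10.48
position: [619.5, 148.9, 28.6]
tcp_rot: [-0.0, 0.615, 0.789, -0.0]
contact_force: [0.5, 0.1, -1.1]
width: 85.5
grip_force: 0.0
```

carry_out(
  deltas=[0, 0, -0.2, 0, 0, 0, 0, 0, -0.6, 0, 0, 0, 0, 0, -0.8, 0, 0, 0, 0, 0, -0.9, 0, 0, 0, 0, 0, -0.9, 0, 0, 0],
)

```text
t: 11.1
position: [619.4, 148.9, 201.0]
tcp_rot: [0.0, 0.615, 0.789, 0.0]
contact_force: [0.5, 0.0, -0.4]
width: 85.6
grip_force: 0.0
```

carry_out(
  deltas=[0, 0, 0, 0, 0, 0, 0, 0, 0, 0, 0, 0],
)

```text
t: 11.35
position: [619.4, 148.9, 198.9]
tcp_rot: [0.0, 0.615, 0.789, 0.0]
contact_force: [0.6, 0.2, -1.2]
width: 85.2
grip_force: 0.0
```

```bash
python3 mw.py beech_block 54 w5; python3 -c "
from h import *
st=telemetry.state()
print(rect('wrist','nest',27,st))
camera('top')
for n,z in(('beech_block',54),('nest',27)): print(rect('top',n,z))"
```

```text
[619.4 148.9 198.9] y az 14.12 z [ 0. -0. -1.] j [ 0.24  0.44  0.21  1.34 -0.    1.56] F [ 0.6  0.2 -1.2] 85.2 0.0 11.35
[(0.64, [619.0, 149.60000610351562], [53.5, 112.2], 'long-axis deg from y', np.float32(14.6))]
[(0.85, [619.3, 152.9, 8.4])]
[(0.56, [619.0999755859375, 148.1999969482422], [109.6, 210.2], 'long-axis deg from y', np.float32(14.1))]
[(0.74, [626.2000122070312, 108.30000305175781], [33.7, 56.9], 'long-axis deg from y', np.float32(-74.3))]
[(0.62, [634.7999877929688, 84.30000305175781], [86.2, 116.2], 'long-axis deg from y', np.float32(-72.2))]
```

View pics/w5.png

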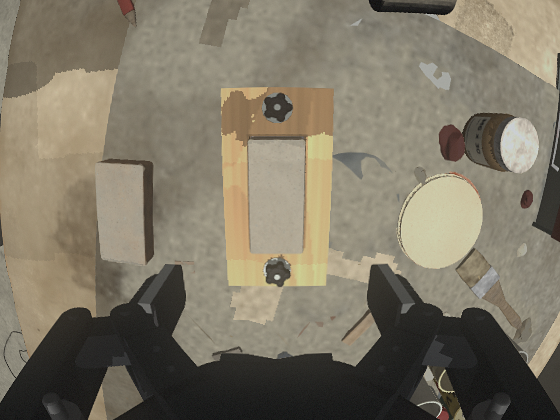

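The block sits flush and square in the pocket, centred at (277,195) between the knobs. Next is the look pose over the torch.

```bash
python3 -c "
from plan import *
plan([600,-226,215],ori(106.4),10)"
```

```text
call:
-0.718, -0.22, -0.034, -0, -0, -9.2
-0.673, -0.332, -0.033, -0, -0, -9.2
-0.611, -0.436, -0.034, -0, -0, -9.2
-0.534, -0.528, -0.033, -0, -0, -9.2
-0.443, -0.606, -0.034, -0, -0, -9.2
call:
-0.34, -0.669, -0.033, -0, -0, -9.2
-0.229, -0.715, -0.034, -0, -0, -9.2
-0.111, -0.743, -0.033, -0, -0, -9.2
0.009, -0.751, -0.034, -0, -0, -9.2
0.129, -0.74, -0.033, -0, -0, -9.2
end [ 600. -226.  215.] residual deg [-0.   -0.07 -0.28]
```

carry_out(
  deltas=[-0.72, -0.22, -0.03, 0, 0, -9.2, -0.67, -0.33, -0.03, 0, 0, -9.2, -0.61, -0.44, -0.03, 0, 0, -9.2, -0.53, -0.53, -0.03, 0, 0, -9.2, -0.44, -0.61, -0.03, 0, 0, -9.2],
)

```text
t: 12.32
position: [609.1, -39.6, 206.1]
tcp_rot: [-0.0, 0.255, 0.967, -0.0]
contact_force: [0.3, 0.3, -0.3]
width: 85.6
grip_force: 0.0
```

carry_out(
  deltas=[-0.34, -0.67, -0.03, 0, 0, -9.2, -0.23, -0.72, -0.03, 0, 0, -9.2, -0.11, -0.74, -0.03, 0, 0, -9.2, 0.01, -0.75, -0.03, 0, 0, -9.2, 0.13, -0.74, -0.03, 0, 0, -9.2],
)

```text
t: 12.95
position: [599.2, -227.2, 213.6]
tcp_rot: [-0.0, -0.143, 0.99, 0.0]
contact_force: [-0.2, -0.4, -0.9]
width: 85.6
grip_force: 0.0
```

carry_out(
  deltas=[0, 0, 0, 0, 0, 0, 0, 0, 0, 0, 0, 0, 0, 0, 0, 0, 0, 0],
)

```text
t: 13.32
position: [599.5, -225.0, 213.8]
tcp_rot: [-0.0, -0.14, 0.99, 0.0]
contact_force: [-0.2, 0.4, 0.2]
width: 85.8
grip_force: 0.0
```

```bash
python3 mw.py stand 12 w6; python3 -c "
from h import *
st=telemetry.state()
for n in('torch','well_mouth'): print(n,[(round(d['p'],2),np.round(d['xyz'],1).tolist()) for d in place_of('wrist',n)][:2])
for d in silhouettes('wrist','torch')[:1]:
    m=d['region'];v,u=np.nonzero(m);print(d['p'],u.min(),u.max(),v.min(),v.max(),cv2.fitEllipse(np.c_[u,v].astype(np.float32)))"
```

```text
[ 599.5 -225.   213.8] y az 106.12 z [-0.  0. -1.] j [-0.36  0.45  0.25  1.38  0.   -0.64] F [-0.2  0.4  0.2] 85.8 0.0 13.32
[(0.84, [654.0, -210.1999969482422], [85.6, 115.6], 'long-axis deg from y', np.float32(-72.8))]
[(0.87, [656.6, -212.8, 0.7])]
torch [(0.61, [647.0, -209.8, 22.5])]
well_mouth [(0.7, [633.7, -217.9, 65.3]), (0.42, [617.3, 149.1, 10.1])]
0.67 254 290 201 248 ((272.5090637207031, 223.2274627685547), (29.963504791259766, 39.12092971801758), 173.7669219970703)
```

View pics/w6.png

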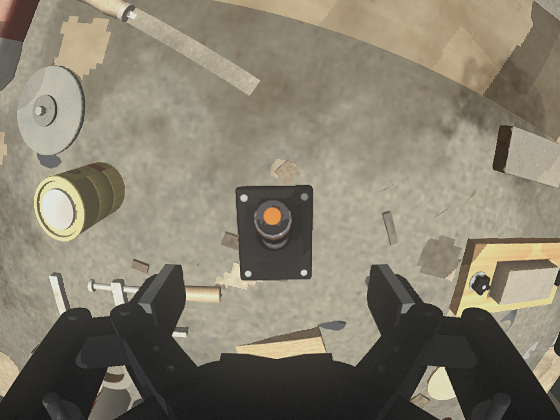

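The stand foot is at (237–313, 186–279), square to the image, with the torch's orange tail button at (272,215). I'll get the tail's position at height ~140.

```bash
python3 -c "
from plan import *
print('tail',plane('wrist',[[272,215]],140).round(1))
yaw=np.radians(17);ax=np.array([-.423*np.cos(yaw),-.423*np.sin(yaw),.906])
for o in([654,-210.2,0],[656.6,-212.8,0]):pass
mouth=np.array([632,-218.5,68])
print('tail from mouth',(mouth+80*ax).round(1),'axis',ax.round(3))
t=plane('wrist',[[272,215]],140)[0]
g=t-35*ax; print('grasp',g.round(1))
st,r=pose();print('local y of tail',r.inv().apply(t-st).round(1), 'foot centre',r.inv().apply([654,-210.2,0]-st).round(1))
plan([g[0],g[1],g[2]-18.7],ori(107),5)"
```

```text
tail [[ 594.4 -229.6  140. ]]
tail from mouth [ 599.6 -228.4  140.5] axis [-0.405 -0.124  0.906]
grasp [ 608.6 -225.3  108.3]
local y of tail [ 6.1 -2.5 73.9] foot centre [-56.5  -0.4 213.9]
call:
-0.035, -0.009, 0.497, -0, 0, -0.2
-0.035, -0.009, 0.497, -0, 0, -0.2
-0.035, -0.009, 0.498, -0, 0, -0.2
-0.034, -0.01, 0.497, -0, 0, -0.2
-0.035, -0.009, 0.498, -0, 0, -0.2
end [ 608.6 -225.3   89.6] residual deg [-0.01  0.    0.14]
```

carry_out(
  deltas=[-0.04, -0.02, 0.5, 0, 0, -0.5, -0.04, -0.01, 0.5, 0, 0, 0, -0.03, -0.01, 0.5, 0, 0, 0, -0.03, 0, 0.5, 0, 0, 0, -0.03, 0, 0.48, 0, 0, 0],
)

```text
t: 14.25
position: [608.2, -225.4, 89.1]
tcp_rot: [0.0, -0.145, 0.989, -0.0]
contact_force: [-0.2, -0.2, 0.1]
width: 85.6
grip_force: 0.0
```

carry_out(
  deltas=[0, 0, 0, 0, 0, 0, 0, 0, 0, 0, 0, 0],
)

```text
t: 14.5
position: [608.6, -225.6, 90.8]
tcp_rot: [0.0, -0.145, 0.99, -0.0]
contact_force: [-0.0, -0.6, 0.0]
width: 85.4
grip_force: 0.0
```

carry_out(
  deltas=[0, 0, 0, 0, 0, 0, 0, 0, 0, 0, 0, 0, 0, 0, 0, 0, 0, 0, 0, 0, 0, 0, 0, 0, 0, 0, 0, 0, 0, 0],
  grip=0,
  force=45,
)

```text
t: 15.12
position: [608.2, -225.5, 90.3]
tcp_rot: [0.0, -0.145, 0.99, -0.0]
contact_force: [-1.3, 1.4, 4.7]
width: 27.1
grip_force: 44.0
```

carry_out(
  deltas=[0, 0, 0, 0, 0, 0, 0, 0, 0, 0, 0, 0, 0, 0, 0, 0, 0, 0],
)

```text
t: 15.5
position: [608.3, -225.5, 90.3]
tcp_rot: [0.0, -0.145, 0.989, -0.0]
contact_force: [-1.8, 0.2, 6.5]
width: 27.2
grip_force: 44.0
```

```bash
python3 mw.py torch 108 w7
```

```text
[ 608.3 -225.5   90.3] y az 106.62 z [ 0. -0. -1.] j [-0.36  0.52  0.05  1.1  -0.   -0.65] F [-1.8  0.2  6.5] 27.2 44.01307225227356 15.5
[(0.65, [613.2999877929688, -223.8000030517578], [34.2, 36.6], 'long-axis deg from y', np.float32(-41.0))]
[(0.75, [648.9, -212.3, 21.7])]
```

carry_out(
  deltas=[0.05, 0, -0.11, 0, 0, 0, 0.1, 0, -0.22, 0, 0, 0, 0.1, 0, -0.22, 0, 0, 0, 0.1, 0, -0.22, 0, 0, 0],
)

```text
t: 16.15
position: [590.9, -230.8, 129.3]
tcp_rot: [-0.0, -0.144, 0.99, -0.0]
contact_force: [0.1, 0.3, -1.3]
width: 26.8
grip_force: 44.4
```

carry_out(
  deltas=[0.1, 0, -0.22, 0, 0, 0, 0.1, 0, -0.22, 0, 0, 0, 0.1, 0, -0.22, 0, 0, 0, 0.1, 0, -0.22, 0, 0, 0, 0, 0, -0.5, 0, 0, 0],
)

```text
t: 16.77
position: [571.2, -236.1, 197.3]
tcp_rot: [-0.001, -0.144, 0.99, 0.0]
contact_force: [-0.3, -0.5, -1.3]
width: 26.9
grip_force: 44.4
```

carry_out(
  deltas=[0, 0, -0.8, 0, 0, 0, 0, 0, -0.5, 0, 0, 0, 0, 0, 0, 0, 0, 0, 0, 0, 0, 0, 0, 0],
)

```text
t: 17.27
position: [571.8, -236.1, 261.3]
tcp_rot: [-0.001, -0.144, 0.99, 0.0]
contact_force: [0.6, -0.9, -1.8]
width: 26.9
grip_force: 44.5
```

```bash
python3 mw.py torch 108 w8; python3 -c "
from h import *
for c in('top','scene'):
    im=camera(c);cv2.imwrite(f'pics/{c}8.png',im)
    print(c,[(round(d['p'],2),np.round(d['xyz'],1).tolist()) for d in place_of(c,'torch')][:2])
    for d in silhouettes(c,'torch')[:1]:
        v,u=np.nonzero(d['region']);print(len(u),u.min(),u.max(),v.min(),v.max())
print(proj('scene',pose()[0]))"
```

```text
[ 571.8 -236.1  261.3] y az 106.62 z [-0.001  0.    -1.   ] j [-0.39  0.4   0.3   1.47 -0.   -0.68] F [ 0.6 -0.9 -1.8] 26.9 44.54816222190857 17.27
[(0.79, [676.2000122070312, -204.39999389648438], [81.6, 86.5], 'long-axis deg from y', np.float32(-40.7))]
[(0.66, [614.7, -222.9, 190.9]), (0.28, [656.6, -213.1, -1.2])]
top [(0.54, [612.3, -223.3, 192.6])]
scene [(0.82, [615.3, -220.5, 193.0]), (0.58, [656.6, -430.4, 3.7])]
442 340 355 149 192
[[345.5468747  169.48331483]]
```

```bash
cat > fin.py <<'E'
from plan import *
T=np.array([619.2,149,54]);hd=193.5;s=96.5
h=np.radians(hd);d=np.array([np.cos(np.pi/6)*np.cos(h),np.cos(np.pi/6)*np.sin(h),.5])
r1=ori(hd-90,35,hd);g=T+(100+s)*d;p1=g+18.7*r1.as_matrix()[:,2]
print("check torch axis",r1.apply([np.sin(np.radians(25)),0,-np.cos(np.radians(25))]).round(3),d.round(3),"tcp",p1.round(1))
E
python3 -c "
from fin import *
plan(p1,r1,12)"
```

```text
check torch axis [-0.842 -0.202  0.5  ] [-0.842 -0.202  0.5  ] tcp [464.2 111.8 136.9]
call:
0.007, 0.607, 0.209, 0.1, -2.9, 0.3
0.02, 0.608, 0.207, 0.1, -2.9, 0.3
0.034, 0.608, 0.204, 0.1, -2.9, 0.3
0.047, 0.608, 0.201, 0.1, -2.9, 0.3
0.061, 0.608, 0.198, 0.1, -2.9, 0.3
call:
0.074, 0.608, 0.193, 0.1, -2.9, 0.3
0.087, 0.608, 0.188, 0.1, -2.9, 0.3
0.099, 0.607, 0.182, 0.1, -2.9, 0.3
0.111, 0.607, 0.176, 0.1, -2.9, 0.3
0.123, 0.607, 0.169, 0.1, -2.9, 0.3
call:
0.135, 0.607, 0.161, 0.1, -2.9, 0.3
0.146, 0.606, 0.153, 0.1, -2.9, 0.3
end [464.1 111.8 136.9] residual deg [-0.4  -0.2  -0.47]
```

carry_out(
  deltas=[0.01, 0.61, 0.21, 0.1, -2.9, 0.3, 0.02, 0.61, 0.21, 0.1, -2.9, 0.3, 0.03, 0.61, 0.2, 0.1, -2.9, 0.3, 0.05, 0.61, 0.2, 0.1, -2.9, 0.3, 0.06, 0.61, 0.2, 0.1, -2.9, 0.3],
)

```text
t: 18.35
position: [526.6, -89.8, 210.0]
tcp_rot: [0.126, -0.13, 0.983, 0.014]
contact_force: [0.0, 0.3, -0.3]
width: 26.8
grip_force: 44.6
```

carry_out(
  deltas=[0.07, 0.61, 0.19, 0.1, -2.9, 0.3, 0.09, 0.61, 0.19, 0.1, -2.9, 0.3, 0.1, 0.61, 0.18, 0.1, -2.9, 0.3, 0.11, 0.61, 0.18, 0.1, -2.9, 0.3, 0.12, 0.6, 0.17, 0.1, -2.9, 0.3],
)

```text
t: 18.98
position: [481.7, 55.2, 157.9]
tcp_rot: [0.25, -0.114, 0.961, 0.028]
contact_force: [0.7, 0.9, -1.2]
width: 27.3
grip_force: 44.7
```

carry_out(
  deltas=[0.14, 0.6, 0.16, 0.1, -2.9, 0.3, 0.15, 0.6, 0.15, 0.1, -2.9, 0.3, 0, 0, 0, 0, 0, 0, 0, 0, 0, 0, 0, 0, 0, 0, 0, 0, 0, 0],
)

```text
t: 19.6
position: [465.0, 111.2, 137.9]
tcp_rot: [0.298, -0.107, 0.948, 0.033]
contact_force: [-0.2, 0.6, -1.5]
width: 27.0
grip_force: 44.8
```

```bash
python3 mw.py torch 108 w9; cat > chk.py <<'E'
from fin import *
p,r=pose();plan(p1,r1,1)
for c in('top','scene'):
    im=camera(c);cv2.imwrite(f'pics/{c}9.png',im)
    for n in("torch","block_top","beech_block"): print(c,n,[(round(q['p'],2),np.round(q['xyz'],1).tolist()) for q in place_of(c,n)][:2])
g=p-18.7*r.as_matrix()[:,2];a=r.apply([np.sin(np.radians(25)),0,-np.cos(np.radians(25))])
L=g-s*a;print("lens est",L.round(1),"dist",np.linalg.norm(L-T).round(1),"slant",np.degrees(np.arcsin(a[2])).round(1))
pts=proj('scene',[L,T,g+33.5*a]);print("scene px lens,T,tail",pts.round(1).tolist())
im=cv2.imread('pics/scene9.png');cv2.imwrite('pics/s9c.png',cv2.resize(im[130:260,170:330],None,fx=4.5,fy=4.5,interpolation=cv2.INTER_CUBIC))
E
python3 chk.py
```

```text
[465.  111.2 137.9] y az 102.82 z [ 0.558  0.126 -0.82 ] j [ 0.24 -0.14 -0.91  0.19 -0.01  0.01] F [-0.2  0.6 -1.5] 27.0 44.820685386657715 19.6
[(0.64, [583.5, 137.6999969482422], [59.9, 157.5], 'long-axis deg from y', np.float32(-78.6))]
[(0.68, [535.2, 131.2, 106.8])]
check torch axis [-0.842 -0.202  0.5  ] [-0.842 -0.202  0.5  ] tcp [464.2 111.8 136.9]
call:
0.009, 0.014, 0.005, -0.5, -0.2, -0.5
end [464.1 111.8 136.9] residual deg [ 0.04  0.03 -0.02]
top torch [(0.62, [537.7, 125.8, 106.7])]
top block_top [(0.57, [622.8, 151.3, 54.2])]
top beech_block [(0.57, [622.2, 145.9, 13.8])]
scene torch [(0.47, [537.8, 131.5, 106.8])]
scene block_top [(0.94, [622.7, 146.8, 55.2])]
scene beech_block [(0.97, [622.4, 144.8, 8.0])]
lens est [535.5 127.2 104.2] dist 100.1 slant 30.2
scene px lens,T,tail [[223.4, 192.8], [239.8, 195.7], [197.4, 188.3]]
```

View pics/s9c.png

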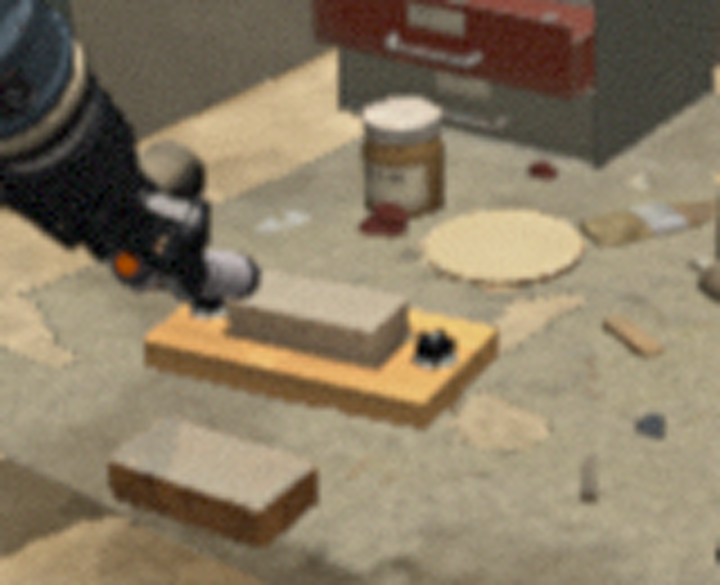

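The crop shows the torch held at (128–250, 265–275), aimed at the block, which sits in the nest. The lens and tail are within 2 px of my model, giving about 100 mm and a 30° slant. One small trim to settle, then hand in.

carry_out(
  deltas=[0.01, 0.01, 0, -0.5, -0.2, -0.5, 0, 0, 0, 0, 0, 0, 0, 0, 0, 0, 0, 0, 0, 0, 0, 0, 0, 0, 0, 0, 0, 0, 0, 0],
)

```text
t: 20.78
position: [463.4, 112.1, 136.7]
tcp_rot: [0.299, -0.113, 0.947, 0.036]
contact_force: [-0.4, -0.6, -1.7]
width: 27.2
grip_force: 44.8
```

```bash
python3 -c "
from station import *
s=telemetry.state();print(s['position'],s['width'],max(map(abs,s['joint_velocities'])));print(hand_in())"
```

```text
[463.3853831  112.07712874 136.72896384] 27.183184384512064 0.0026309497562313966
the job is handed in; nothing more can be done
None
```

The block lies flat and square in the nest pocket, and the job is handed in at about 21 s with the torch held still, its lens about 100 mm from the middle of the block's top at about 30° from level, and the sander, tape measure and oil tin not touched.

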